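# Park the coffee caddy against its spring bumper

## Task

Take the little coffee caddy by its push bar and roll it forward until its front swivel castors trail straight, then steer it into the outlined parking bay, centred and square, and press its nose gently onto the spring bumper at the bay's end: you must feel the spring give, without driving the bumper to the end of its short travel. Leave the caddy standing there on its own, still resting against the sprung bumper pad with its castors straight; keep the wheels on the table and the flask upright, and leave the mug, plate and cake box alone.

Things in the scene. Friction and masses are not known exactly. Their poses are not given: they have to be found in the camera images.
- caddy: Plywood caddy on four 32 mm wheels, 180 mm long, 120 mm wide, 1 kg with its flask. Origin: on the table under its platform's centre; own +x forward (rubber nose leads), y left, z up. Fixed rear wheels, axle 55 mm behind the origin; they roll stiffly (about 4 N), so it stays where left. Two front swivel castors, pivots 58 mm ahead and 38 mm to each side, trail 16 mm
- push_bar (a point): Centre of the push bar: level wooden bar across the rear, 110 mm long along the caddy's y, 14 mm thick along x, 16 mm high; its centre 85 mm behind the caddy's origin and 164 mm above the table, on a steel post at each end (50 mm to each side), free air below it down to the platform at 50 mm. Axes as the caddy's. It can be pinched across its 14 mm from above
- nose (a point): Middle of the caddy's front face (rubber nose strip, 100 mm wide, 24 mm high), 102 mm ahead of the caddy's origin, 46 mm above the table. Axes as the caddy's
- castor_left (a joint): Swivel angle of the left front castor, rad, positive anticlockwise from above; 0 (or a whole turn) = trailing straight behind its pivot as when rolling forward. Starts turned well away; it needs some 60 mm of straight forward rolling to come round
- castor_right (a joint): The same for the right front castor
- flask_mid (a point): Centre, half-way up, of the steel coffee flask (68 mm diameter, 122 mm tall, black cap) standing loose between rails on the caddy's platform, about 30 mm ahead of the caddy's origin; its top is 172 mm above the table
- bay: Fixed parking bay: flat grey sheet on the table with a thin white outline 200 mm long, 152 mm wide, run over freely. Origin: on the table, middle of the mouth line where the caddy enters; own +x = direction of parking, y left, z up. Beyond the outline's end a dark steel bumper (100 mm wide, 75 mm high) is clamped on rails and carries a sprung black rubber pad facing the mouth
- mug_center (a point): Centre of a white mug, 80 mm diameter, 90 mm tall: bystander
- plate: White plate, 140 mm diameter, 18 mm high, origin under its centre: bystander
- cake_box: Open white cake box with striped ends, 120 x 120 x 60 mm, origin under its centre: bystander
- bumper_near (a point): Nearest place the bumper's free pad face (80 mm wide, 34 mm high) can have: 180 mm along the bay's +x, 46 mm up. The bumper is clamped anywhere from 0 to 50 mm farther along +x, not measured: find it by feel. The spring meets the nose with 3 N at once, rising to 6.5 N at 14 mm, its hard end, which must not be hit (limit 12 N on the bumper). Axes as the bay's
Things that resemble listed ones, but are neither listed nor needed, are in the scene too. Several things have the shape of the caddy; the one meant has the colours described above. What is shaped like the part that bears flask_mid but yellow is not meant.

How it is judged:
On the way, in this order (a step that is already met when the one before it is completed fails the run):
1. the caddy has been rolled forward and both castors trail straight (within 0.3 rad), its nose still short of the bumper's nearest place (distance of caddy from where it was at the start of the episode above 0.05 m and (value of joint castor_left between -0.3 and 0.3 rad or value of joint castor_left between 5.9832 and 6.5832 rad or value of joint castor_left between -6.5832 and -5.9832 rad) and (value of joint castor_right between -0.3 and 0.3 rad or value of joint castor_right between 5.9832 and 6.5832 rad or value of joint castor_right between -6.5832 and -5.9832 rad) and x of nose in the frame of bay below 0.175 m), for 0.1 s.
2. the nose presses the spring bumper (over 2 N) inside the bay (contact force between caddy and bay above 2 N and x of nose in the frame of bay above 0.17 m), for 0.3 s.
At the end, for the whole second after the job is handed in: The caddy stands still and released on its wheels, nose pressing the sprung bumper pad with over 1.5 N, nose within 14 mm of the bay's centre line, heading within 0.10 rad of the bay's, both castors within 0.3 rad of trailing straight, flask upright on the caddy (contact force between caddy and bay above 1.5 N and angle between the x axis of caddy and the x axis of bay, either way round below 0.1 rad and x of nose in the frame of bay above 0.17 m and y of nose in the frame of bay between -0.014 and 0.014 m and (value of joint castor_left between -0.3 and 0.3 rad or value of joint castor_left between 5.9832 and 6.5832 rad or value of joint castor_left between -6.5832 and -5.9832 rad) and (value of joint castor_right between -0.3 and 0.3 rad or value of joint castor_right between 5.9832 and 6.5832 rad or value of joint castor_right between -6.5832 and -5.9832 rad) and linear speed of caddy below 0.01 m/s and height (world z) of caddy below 0.004 m and angle between caddy's own z axis and vertical below 0.05 rad and angle between flask_mid's own z axis and vertical below 0.1 rad and horizontal distance between flask_mid and caddy below 0.06 m); the robot touches nothing.
It fails at once if the bumper is loaded over 12 N (contact force between caddy and bay above 12 N).
It fails at once if the caddy is lifted or tipped (15 mm, 0.15 rad) (height (world z) of caddy above 0.015 m or angle between caddy's own z axis and vertical above 0.15 rad).
It fails at once if the flask tips over 0.35 rad (angle between flask_mid's own z axis and vertical above 0.35 rad).
It fails at once if the mug, plate or cake box is moved over 20 mm (distance of any of mug_center, plate, cake_box from where it was at the start of the episode above 0.02 m).
It also fails if it takes over 72 s, if anything falls off the work surface, if the arm or the gripper's body presses on something with over 40 N, if the wrist force passes 120 N, or if a joint passes its speed limit or range.

## Robot

A 6-joint arm with a two-finger parallel gripper is mounted at the origin on the work surface. World frame = base frame: x ahead of the robot, y to its left, z up, the work surface at z = 0. Lengths are in m, angles in rad, forces in N, time in s.
With the tool pointing down it reaches from about 0.4 to 0.825 m from the base axis. Payload 7 kg.
Tool frame: the origin (TCP) lies midway between the tips of the shut fingers; the grasp point (between the pads) lies arm.hold_point_z behind it (arm.hold_point_z is the distance from the TCP to the grasp point, in m); z points along the fingers, y is the line along which they close (so a half turn about z gives the same grasp; the last joint's range is limited). The gripper opens to 88 mm and grips with 3 to 60 N. Pads are 19 mm wide; open, the fingers measure 130 mm over their backs; the gripper's body (78 mm by 193 mm) begins 47 mm behind the grasp point.
Start: joints at [-0.872, 0.359, 0.012, 0, -1.224, -0.288], TCP at [0.27, -0.619, 0.227] pointing down, gripper open.
Joint ranges: [-3.07, 3.07], [-1.43, 2.12], [-1.02, 1.25], [-3.03, 1.67], [-3.05, -0], [-3.03, 3.03]. Speed limits (rad/s): [2.39, 2.39, 3.01, 3.14, 3.14, 3.14].

## Interface

Orientations are given as [roll, pitch, yaw] about the fixed x, y, z axes, in that order (R = Rz(yaw) Ry(pitch) Rx(roll)).
In Python, from station import arm gives the robot as it stands.
- The arm moves only by the shell command python3 -m crank 'ROWS' [OPENING] [FORCE]. ROWS is JSON, a list that holds one entry, the list of rows, each a list of 4 numbers: the shift along the tool's x, y, z in units of 25 mm (1.0 is 25 mm), then the turn about the tool's z in units of 5 degrees (1.0 is 5 degrees). A call has 1 to 12 rows; each row is the pose to reach, as a shift and turn from the pose commanded when the call began, along the tool's axes at that moment; what a row does not reach only later rows make up. A row lasts 1/8 s, in which the tool goes at most 62.5 mm and 10.7 degrees, less where a joint would pass 70% of its speed; a pose out of reach is approached as far as the arm can. A call with a gripper value outside its range is refused whole. OPENING is the closure, from 0 (fully open) to 1 (shut), set as the call begins (- or left out, the last holds). The fingers move at their own pace and stop on an object; FORCE is the grip in N (left out, the last holds). Time passes only in rows, so rows that repeat a pose let the fingers close. It gives the time, the measured TCP pose, the force, the opening and the grip force at its end, in the units of the state.
- arm.get_state(): the state, without advancing time (a new reading comes with each control period).
- arm.grab_frame(name): name is "scene" or "top" or "wrist"; returns (picture, depth): 480x640x3 uint8, red, green, blue; 480x640 float32, m along the optical axis (not along the pixel's ray), 0 where there is no reading.
- arm.get_calibration(name): a dict with "mtx" (3x3 intrinsics, pixels), "R" (3x3) and "t" (3): a world point X has camera coordinates R X + t; the wrist camera has in their place "mount" (4x4, takes a point from camera to tool coordinates, whose origin is the TCP and whose axes are the flange's). Camera axes: x right, y down, z forward; pixel columns grow to the right and rows downward; lengths in m; the calibration is good to about 2 mm. The wrist camera is an equidistant fisheye: a pixel r from the principal point sees the ray r / f radians off the axis. A picture is of the moment at which its call begins: read the wrist's pose just before it. get_calibration takes no time and is no camera call.
- arm.job_done(): hands the job in; it is judged then, once.
Trained networks look in the newest picture that a camera, given by its name, has taken for a name from the list of things; names that differ only in an ending like _2 or _b are one class to them, and where a whole thing is asked for, a point or a joint stands for the part that bears it (a point fixed in the world has none). Each returns a list of dicts, best first, with "score" (0 to 1); they miss things now and then, are a little off and sometimes report something else, mostly with a low value. They report only what shows in the picture. A call takes as long as a camera call. They do not tell look-alikes from the thing itself.
- arm.recognise(thing, camera): "extent" ([left, top, width, height] in pixels, round what is visible of it).
- arm.trace(thing, camera): "mask" (480x640 bool, what is visible of it) and "extent" ([left, top, width, height] in pixels, round what is visible of it).
The state is a dict: "t": time; "q": joint angles; "qd": joint speeds; "joint_efforts": joint torques, N m; "eef_pos": TCP position; "ee_rot": TCP orientation; "force": force on the tool from outside, world axes, zero at the start; "moment": the same for the moment, N m; "width": finger opening in m; "gripper_force": force on a finger pad.
Only numpy, scipy, OpenCV 4.12 (cv2) and the standard library are available. Lean on these libraries where they do the work, as an engineer would, in place of code of your own. Each camera call takes 0.05 s, during which the arm holds its last target. There are 200 camera calls.

## Working session

There is one attempt and no reset: what is moved stays moved. The work goes in short steps, Python scripts to look and compute and a shell command to move; the robot and the scene stay as the last step left them, time stands still between calls to the robot, and variables do not carry over. Pictures are saved under pics/ and viewed, at most 10 in all, crops included, and the job is handed in when it is done.

```bash
mkdir -p pics; ls; python3 - <<'E'
from station import arm
import cv2,numpy as np
for c in ["scene","top"]:
    p,d=arm.grab_frame(c); cv2.imwrite(f"pics/{c}0.png",p[:,:,::-1]); np.save(f"pics/{c}0.npy",d)
    for th in ["caddy","bay","push_bar","flask_mid","mug_center","plate","cake_box"]:
        print(c,th,[(round(r["score"],2),[int(v) for v in r["extent"]]) for r in arm.recognise(th,c)])
s=arm.get_state();print({k:np.round(v,3) for k,v in s.items()},arm.hold_point_z)
E
```

```text
pics
scene caddy [(0.79, [174, 174, 109, 108]), (0.67, [263, 153, 69, 65])]
scene bay [(0.7, [341, 247, 165, 113]), (0.36, [245, 267, 13, 12])]
scene push_bar [(0.75, [173, 173, 107, 106]), (0.74, [262, 153, 72, 66])]
scene flask_mid [(0.79, [192, 154, 34, 56]), (0.77, [227, 194, 35, 55]), (0.28, [172, 176, 111, 104])]
scene mug_center [(0.8, [419, 179, 44, 49])]
scene plate [(0.82, [183, 296, 70, 63])]
scene cake_box [(0.77, [256, 308, 84, 88])]
top caddy [(0.98, [323, 309, 78, 104]), (0.58, [359, 216, 117, 67])]
top bay [(0.86, [114, 178, 166, 105]), (0.59, [359, 123, 65, 60])]
top push_bar [(0.95, [358, 212, 123, 69]), (0.93, [323, 311, 79, 103])]
top flask_mid [(0.77, [377, 233, 45, 35]), (0.57, [442, 310, 47, 39])]
top mug_center [(0.57, [149, 328, 58, 51])]
top plate [(0.71, [357, 123, 70, 61])]
top cake_box [(0.67, [277, 105, 67, 74])]
{'t': np.float64(0.8), 'q': array([-0.872,  0.359,  0.012, -0.   , -1.224, -0.288]), 'qd': array([-0.   , -0.001, -0.001, -0.   ,  0.001, -0.001]), 'joint_efforts': array([-1.0000e-03, -5.8229e+01,  2.9328e+01,  7.0020e+00,  1.2000e-02,
       -0.0000e+00]), 'eef_pos': array([ 0.27 , -0.619,  0.227]), 'ee_rot': array([-3.142,  0.   , -2.731]), 'force': array([0.51 , 0.842, 0.433]), 'moment': array([0.02 , 0.091, 0.034]), 'gripper_force': np.float64(0.0), 'width': np.float64(0.087)} 0.0188
```

View pics/scene0.png

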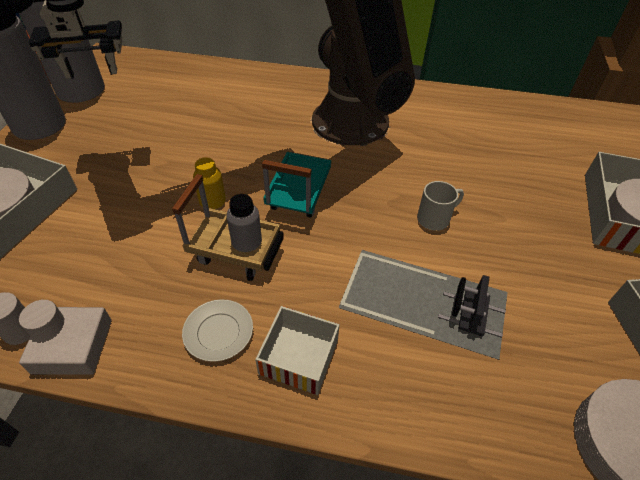

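View pics/top0.png

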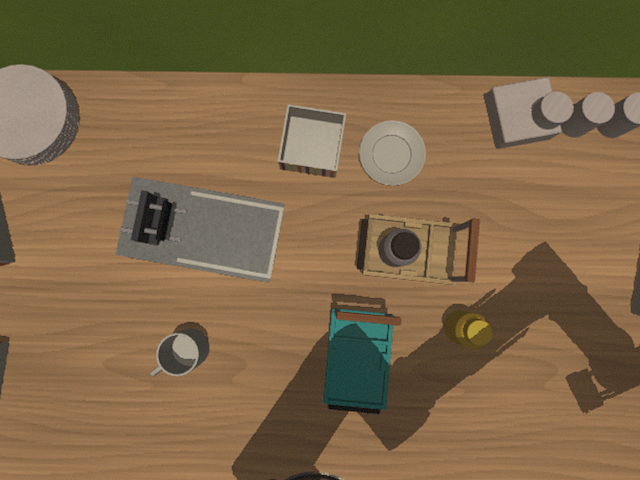

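The scene view shows the plywood caddy with the steel flask at (235,235), the teal and yellow decoys, and the bay at (425,300). In the top view the caddy nose is at (362,246) and its bar at (473,250). The bay mouth is at about (276,242) with the bumper at (155,218), so the caddy drives left in the image.

```bash
cat > h.py <<'E'
from station import arm
import cv2,numpy as np
def back(px,z,c="top"):
    k=arm.get_calibration(c); K,R,t=[np.array(k[n],float) for n in("mtx","R","t")]
    px=np.atleast_2d(px).astype(float); r=np.c_[px,np.ones(len(px))]@np.linalg.inv(K).T@R
    o=-R.T@t; s=(np.asarray(z)-o[2])/r[:,2]; return o+r*s[:,None]
def cloud(d,c="top"):
    k=arm.get_calibration(c); K,R,t=[np.array(k[n],float) for n in("mtx","R","t")]
    v,u=np.mgrid[:480,:640]; r=np.stack([u,v,np.ones_like(u)],-1)@np.linalg.inv(K).T
    return (r*d[...,None]-t.ravel())@R
def rect(P): 
    (c,(w,h),a)=cv2.minAreaRect(np.float32(P[:,:2])*1000); b=cv2.boxPoints((c,(w,h),a))
    return np.round(c,1),np.round((w,h),1),round(a,2),np.round(b,0).tolist()
def bar(p,d,box):   # reddish-brown, high points
    X=cloud(d); x,y,w,h=box; m=np.zeros((480,640),bool); m[y:y+h,x:x+w]=1
    m&=(X[...,2]>.155)&(X[...,2]<.185)&(p[...,0]>1.5*p[...,2].astype(float))
    v,u=np.nonzero(m); return back(np.c_[u,v],.172),X[m]
E
python3 - <<'E'
from h import *
p=cv2.imread("pics/top0.png")[:,:,::-1]; d=np.load("pics/top0.npy")
P,Q=bar(p,d,(420,200,80,100)); print("bar",len(P),rect(P),np.median(Q,0))
X=cloud(d)
# bay white outline
g=cv2.cvtColor(p,cv2.COLOR_RGB2HSV); m=np.zeros((480,640),bool); m[175:290,110:290]=1
w=m&(g[...,1]<50)&(g[...,2]>135)&(X[...,2]<.02)
v,u=np.nonzero(w); W=back(np.c_[u,v],.001); print("outline",len(W),rect(W))
s=m&(g[...,1]<60)&(X[...,2]<.015); v,u=np.nonzero(cv2.morphologyEx(s.astype(np.uint8),cv2.MORPH_OPEN,np.ones((5,5))));S=back(np.c_[u,v],.001);print("sheet",rect(S))
b=np.zeros_like(m);b[180:260,110:200]=1; b&=(X[...,2]>.065)&(X[...,2]<.085);print("bumper",rect(X[b]))
# caddy platform
c=np.zeros_like(m);c[205:290,350:455]=1; c&=(X[...,2]>.035)&(X[...,2]<.075);print("platform",rect(X[c]))
f=np.zeros_like(m);f[205:290,350:455]=1; f&=(X[...,2]>.16);print("flask",np.median(X[f],0),X[f][:,2].max())
for n,bx in dict(plate=(355,120,75,68),box=(275,100,75,82),mug=(145,325,70,60)).items():
    mm=np.zeros_like(m);x,y,ww,h=bx;mm[y:y+h,x:x+ww]=1;mm&=X[...,2]>.012;print(n,rect(X[mm])[0:2],X[mm][:,2].max())
print(back([[320,240]],0))
E
```

```text
bar 645 (array([ 561.6, -265.5]), array([ 17.6, 109.1]), 84.54, [[507.0, -269.0], [615.0, -279.0], [617.0, -262.0], [508.0, -252.0]]) [ 0.56136376 -0.26595916  0.17074247]
outline 1128 (array([610.4, 249.4]), array([328.9, 153.8]), 80.77, [[508.0, 99.0], [660.0, 75.0], [713.0, 399.0], [561.0, 424.0]])
sheet (array([610.8, 249.5]), array([329.7, 169.2]), 80.6, [[500.0, 101.0], [667.0, 73.0], [721.0, 398.0], [554.0, 426.0]])
bumper (array([624.1, 333. ]), array([50.4, 99.5]), 82.33, [[571.0, 315.0], [670.0, 301.0], [677.0, 351.0], [578.0, 365.0]])
platform (array([ 570.6, -177.6]), array([192.1, 120.4]), 84.6, [[502.0, -268.0], [622.0, -279.0], [640.0, -88.0], [520.0, -76.0]])
flask [ 0.5661871  -0.14990014  0.17120572] 0.9684880181717839
plate (array([687. , -73.9]), array([137.6, 374.2])) 0.9684880181717839
box (array([681.6,  31.9]), array([120.4, 346.6])) 0.9684880181717839
mug (array([401.6, 156.5]), array([ 79.3, 363.9])) 0.9684880181717839
[[ 0.59040476 -0.0037511   0.        ]]
```

```bash
python3 -m crank '[[[-1,0.5,0,0.4],[-2.7,1.4,0,1],[-4.5,2.3,0,1.7],[-6.3,3.2,0,2.4],[-8.1,4.1,0,3.1],[-9.9,5,0,3.8],[-11.7,6,0,4.5],[-13.4,6.8,0,5.1],[-14.8,7.5,0,5.5],[-15.8,8.05,0,5.7],[-16.33,8.32,0,5.78],[-16.33,8.32,0,5.78]]]' 0.5
```

```text
t: 2.3
eef_pos: [0.5611, -0.2646, 0.2264]
ee_rot: [-3.142, -0.0, 3.049]
force: [0.2, -0.9, -0.3]
width: 0.0439
gripper_force: 0.0
```

```bash
python3 - <<'E'
from h import *
s=arm.get_state(); print(s["t"],s["eef_pos"],s["ee_rot"],s["width"],s["q"])
p,d=arm.grab_frame("wrist"); cv2.imwrite("pics/w1.png",p[:,:,::-1])
E
```

```text
2.3 [ 0.56108734 -0.26463019  0.22644628] [-3.14157076e+00 -2.01070031e-04  3.04931401e+00] 0.04390764260747382 [-1.26358323e-01  2.69864940e-01 -1.15217129e-01  3.09958727e-05
 -1.18591447e+00 -1.53672829e+00]
```

View pics/w1.png

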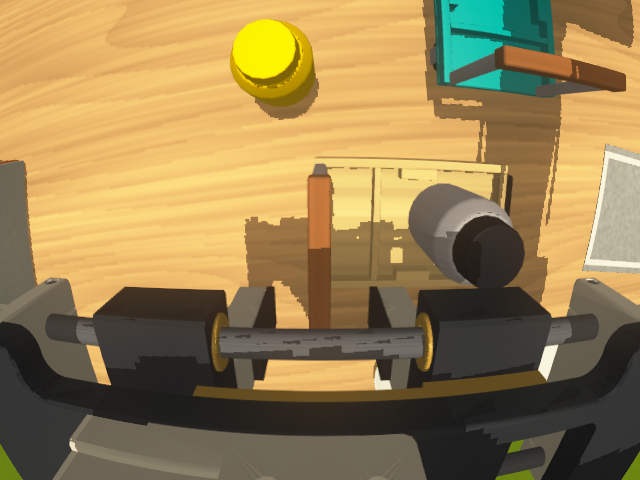

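The wrist view shows the bar (319, 180–330) centred between the finger pads (255–390) and parallel to them. The flask is clear to the right, so I descend and grip.

```bash
python3 -m crank '[[[0,0,0.4,0],[0,0,1,0],[0,0,1.6,0],[0,0,2.2,0],[0,0,2.7,0],[0,0,3.05,0],[0,0,3.25,0],[0,0,3.25,0]]]' && python3 -m crank '[[[0,0,0,0],[0,0,0,0],[0,0,0,0],[0,0,0,0],[0,0,0,0],[0,0,0,0],[0,0,0,0]]]' 1 35
```

```text
t: 3.35
eef_pos: [0.5608, -0.2651, 0.1451]
ee_rot: [-3.142, -0.0, 3.048]
force: [0.4, -0.7, 0.2]
width: 0.0441
gripper_force: 0.0
t: 4.22
eef_pos: [0.5609, -0.2652, 0.1455]
ee_rot: [-3.141, 0.0, 3.048]
force: [0.0, -1.3, 1.1]
width: 0.0137
gripper_force: 35.0
```

```bash
python3 - <<'E'
from h import *
s=arm.get_state(); print(s["t"],s["eef_pos"],s["ee_rot"],s["width"],s["gripper_force"],s["force"],s["moment"])
E
```

```text
4.225 [ 0.5609352  -0.26524032  0.14551651] [-3.14134598e+00  4.01051390e-04  3.04810738e+00] 0.013731750604594464 35.000218749046326 [ 0.00499309 -1.27648514  1.1142427 ] [-0.41345614 -0.19006784  0.08374144]
```

```bash
python3 -m crank '[[[0,0.1,0,0],[0,0.3,0,0],[0,0.55,0,0],[0,0.85,0,0],[0,1.15,0,0],[0,1.45,0,0],[0,1.75,0,0],[0,2.05,0,0],[0,2.35,0,0],[0,2.65,0,0],[0,2.95,0,0],[0,3.2,0,0]]]'; python3 - <<'E'
from h import *
s=arm.get_state(); print(s["t"],s["eef_pos"],s["ee_rot"],s["force"],s["moment"])
p,d=arm.grab_frame("top"); cv2.imwrite("pics/top1.png",p[190:300,230:500,::-1])
X=cloud(d);c=np.zeros((480,640),bool);c[195:300,300:430]=1; c&=(X[...,2]>.035)&(X[...,2]<.075);print("platform",rect(X[c]))
p,d=arm.grab_frame("scene"); cv2.imwrite("pics/sc1.png",cv2.resize(p[140:360,160:530,::-1],None,fx=2,fy=2))
E
```

```text
t: 5.72
eef_pos: [0.5679, -0.185, 0.1455]
ee_rot: [-3.141, -0.001, 3.048]
force: [-1.2, -4.3, 6.3]
width: 0.0139
gripper_force: 35.0
5.725 [ 0.56790069 -0.18501293  0.14552859] [-3.14121003e+00 -5.53066941e-04  3.04841952e+00] [-1.19493194 -4.27343814  6.30968133] [-1.72476013  0.5004595   0.09890713]
platform (array([ 528.1, -141.1]), array([94.5, 30.4]), 84.89, [[509.0, -187.0], [539.0, -189.0], [547.0, -95.0], [517.0, -93.0]])
```

View pics/sc1.png

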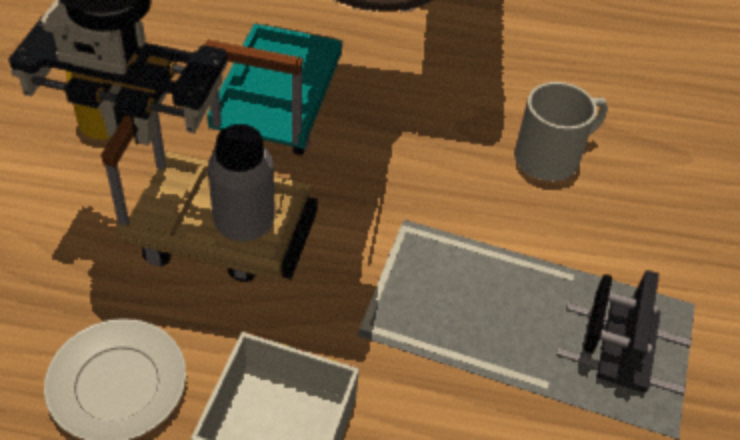

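```bash
cat >> h.py <<'E'
O=np.array([.584,.087]); PH=np.radians(80.74); F=np.array([np.cos(PH),np.sin(PH)]); L=np.array([-F[1],F[0]])
def baypose(lat=-.0007):
    s=arm.get_state(); th=s["ee_rot"][2]-np.pi/2; f=np.array([np.cos(th),np.sin(th)]); l=np.array([-f[1],f[0]])
    b=s["eef_pos"][:2]+lat*l-O; return np.array([b@F,b@L,th-PH])*[1000,1000,1]
def plan(x0,y0,h0,Ln,tail,n,Ld=None):   # mm, axle path cubic to y=0 then straight; rows in units
    ax,ay=x0+30*np.cos(h0),y0+30*np.sin(h0); m=np.tan(h0); a=(-2*-ay*1.0+m*Ln)
    # y=ay+m s+c2 s^2+c3 s^3
    c2=(-3*ay-2*m*Ln)/Ln**2; c3=(2*ay+m*Ln)/Ln**3
    s=np.linspace(0,Ln+tail,n+1); u=np.minimum(s,Ln)
    y=ay+m*u+c2*u**2+c3*u**3; h=np.arctan(m+2*c2*u+3*c3*u**2); h[s>=Ln]=0
    return np.c_[ax+s-30*np.cos(h),y-30*np.sin(h),h]
def rows(P):
    for k in range(0,len(P)-1,12):
        x,y,h=P[k]; R=[]
        for X,Y,H in P[k+1:k+13]:
            d=np.array([X-x,Y-y]); R.append([round((d@[-np.sin(h),np.cos(h)])/25,2),round((d@[np.cos(h),np.sin(h)])/25,2),0,round(-np.degrees(H-h)/5,2)])
        print(str(R).replace(" ",""))
E
python3 - <<'E'
from h import *
b=baypose(); print(b); P=plan(*b,210,0,36); print(P[::6].round(3)); rows(P)
E
```

```text
[-2.70269793e+02 -2.85599282e+01  6.87854591e-02]
[[-2.70270e+02 -2.85600e+01  6.90000e-02]
 [-2.35076e+02 -2.68410e+01  1.33000e-01]
 [-1.99925e+02 -2.24620e+01  1.67000e-01]
 [-1.64906e+02 -1.65270e+01  1.70000e-01]
 [-1.30029e+02 -1.01110e+01  1.44000e-01]
 [-9.52250e+01 -4.25600e+00  8.80000e-02]
 [-6.03410e+01  0.00000e+00  0.00000e+00]]
[[np.float64(-0.01),np.float64(0.23),0,np.float64(-0.15)],[np.float64(-0.02),np.float64(0.47),0,np.float64(-0.29)],[np.float64(-0.03),np.float64(0.7),0,np.float64(-0.41)],[np.float64(-0.03),np.float64(0.94),0,np.float64(-0.53)],[np.float64(-0.03),np.float64(1.17),0,np.float64(-0.64)],[np.float64(-0.03),np.float64(1.41),0,np.float64(-0.74)],[np.float64(-0.02),np.float64(1.64),0,np.float64(-0.82)],[np.float64(-0.01),np.float64(1.88),0,np.float64(-0.9)],[np.float64(0.0),np.float64(2.12),0,np.float64(-0.97)],[np.float64(0.01),np.float64(2.35),0,np.float64(-1.03)],[np.float64(0.03),np.float64(2.59),0,np.float64(-1.08)],[np.float64(0.05),np.float64(2.82),0,np.float64(-1.12)]]
[[np.float64(-0.0),np.float64(0.24),0,np.float64(-0.03)],[np.float64(-0.0),n
[... 552 characters left out ...]
,np.float64(2.84),0,np.float64(0.26)]]
[[np.float64(0.01),np.float64(0.24),0,np.float64(0.08)],[np.float64(0.02),np.float64(0.47),0,np.float64(0.18)],[np.float64(0.02),np.float64(0.71),0,np.float64(0.28)],[np.float64(0.03),np.float64(0.94),0,np.float64(0.39)],[np.float64(0.03),np.float64(1.18),0,np.float64(0.52)],[np.float64(0.03),np.float64(1.41),0,np.float64(0.65)],[np.float64(0.03),np.float64(1.65),0,np.float64(0.79)],[np.float64(0.03),np.float64(1.88),0,np.float64(0.94)],[np.float64(0.03),np.float64(2.11),0,np.float64(1.11)],[np.float64(0.02),np.float64(2.35),0,np.float64(1.28)],[np.float64(0.01),np.float64(2.58),0,np.float64(1.46)],[np.float64(-0.0),np.float64(2.82),0,np.float64(1.65)]]
```

```bash
python3 -m crank '[[[-0.01,0.23,0,-0.15],[-0.02,0.47,0,-0.29],[-0.03,0.7,0,-0.41],[-0.03,0.94,0,-0.53],[-0.03,1.17,0,-0.64],[-0.03,1.41,0,-0.74],[-0.02,1.64,0,-0.82],[-0.01,1.88,0,-0.9],[0,2.12,0,-0.97],[0.01,2.35,0,-1.03],[0.03,2.59,0,-1.08],[0.05,2.82,0,-1.12]]]' && python3 -m crank '[[[0,0.24,0,-0.03],[0,0.47,0,-0.05],[0,0.71,0,-0.06],[0,0.95,0,-0.07],[0,1.18,0,-0.06],[0,1.42,0,-0.04],[0.01,1.66,0,-0.02],[0.01,1.89,0,0.02],[0.01,2.13,0,0.06],[0.02,2.37,0,0.12],[0.02,2.6,0,0.18],[0.02,2.84,0,0.26]]]'; python3 - <<'E'
from h import *
s=arm.get_state(); b=baypose(); print(b,s["eef_pos"],s["force"],s["moment"])
p,d=arm.grab_frame("top"); cv2.imwrite("pics/top2.png",cv2.resize(p[150:320,100:420,::-1],None,fx=2.4,fy=2.4))
P=plan(*b,-60.3-b[0],0,12); rows(P)
E
```

```text
t: 7.32
eef_pos: [0.5739, -0.1147, 0.1456]
ee_rot: [-3.141, 0.001, -3.137]
force: [1.1, -4.2, 5.4]
width: 0.0137
gripper_force: 35.0
t: 8.82
eef_pos: [0.5721, -0.0441, 0.1455]
ee_rot: [-3.141, -0.001, 3.123]
force: [-2.5, -4.5, 6.8]
width: 0.0137
gripper_force: 35.0
[-131.20925104  -10.01063137    0.1432365 ] [ 0.57206678 -0.04409736  0.14546658] [-2.50627002 -4.47717043  6.8453063 ] [-1.74092868  0.55726976  0.10098954]
[[np.float64(0.01),np.float64(0.24),0,np.float64(0.09)],[np.float64(0.02),np.float64(0.48),0,np.float64(0.19)],[np.float64(0.02),np.float64(0.72),0,np.float64(0.3)],[np.float64(0.03),np.float64(0.95),0,np.float64(0.41)],[np.float64(0.03),np.float64(1.19),0,np.float64(0.54)],[np.float64(0.03),np.float64(1.43),0,np.float64(0.67)],[np.float64(0.03),np.float64(1.67),0,np.float64(0.81)],[np.float64(0.03),np.float64(1.9),0,np.float64(0.96)],[np.float64(0.02),np.float64(2.14),0,np.float64(1.12)],[np.float64(0.02),np.float64(2.38),0,np.float64(1.28)],[np.float64(0.01),np.float64(2.62),0,np.float64(1.46)],[np.float64(-0.01),np.float64(2.85),0,np.float64(1.64)]]
```

View pics/top2.png

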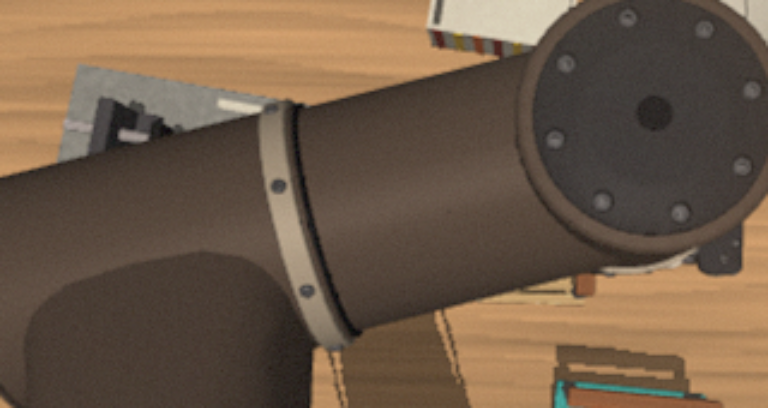

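The arm hides the caddy from the top camera: only the bar end at (585,285) and a strip of platform show. The proprioceptive path matches the plan, so I continue it.

```bash
python3 -m crank '[[[0.01,0.24,0,0.09],[0.02,0.48,0,0.19],[0.02,0.72,0,0.3],[0.03,0.95,0,0.41],[0.03,1.19,0,0.54],[0.03,1.43,0,0.67],[0.03,1.67,0,0.81],[0.03,1.9,0,0.96],[0.02,2.14,0,1.12],[0.02,2.38,0,1.28],[0.01,2.62,0,1.46],[0,2.85,0,1.64]]]'; python3 - <<'E'
from h import *
s=arm.get_state(); b=baypose(); print(b,s["eef_pos"],s["force"],s["moment"])
p,d=arm.grab_frame("scene"); cv2.imwrite("pics/sc3.png",cv2.resize(p[120:380,230:530,::-1],None,fx=2.3,fy=2.3)); np.save("pics/sc3.npy",d);cv2.imwrite("pics/sc3full.png",p[:,:,::-1])
p,d=arm.grab_frame("wrist"); cv2.imwrite("pics/w3.png",p[:,:,::-1])
E
```

```text
t: 10.38
eef_pos: [0.5732, 0.0271, 0.1455]
ee_rot: [-3.141, -0.001, 2.98]
force: [-2.2, -5.7, 7.3]
width: 0.0133
gripper_force: 35.0
[-6.08834374e+01  3.60821175e-01 -7.00175405e-05] [0.57315596 0.02708073 0.14545761] [-2.18968171 -5.69950771  7.31092137] [-1.64550533  0.65013367  0.17860979]
```

View pics/sc3.png

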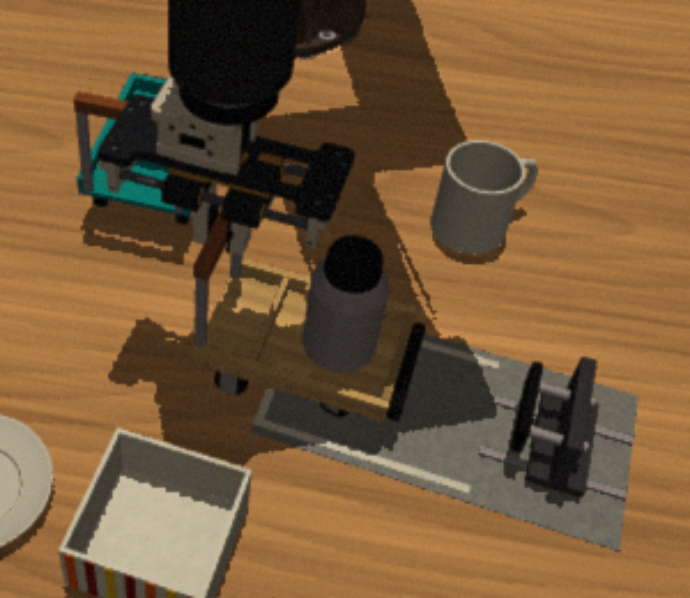

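View pics/w3.png

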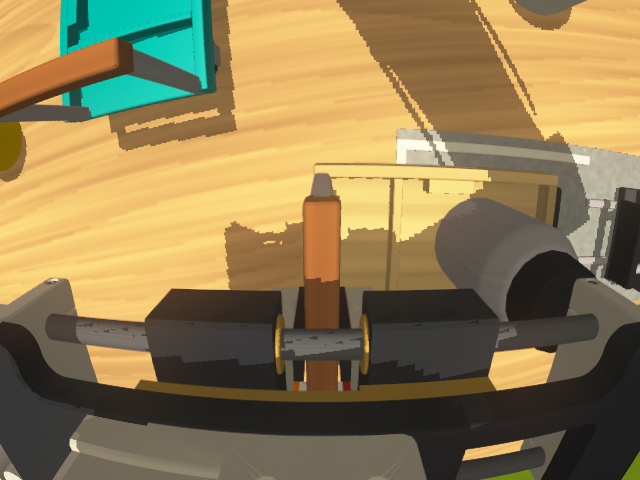

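```bash
python3 - <<'E'
from h import *
p=cv2.imread("pics/sc3full.png")[:,:,::-1]; d=np.load("pics/sc3.npy"); X=cloud(d,"scene")
u=(X[...,:2]-O)@F*1000; v=(X[...,:2]-O)@L*1000; z=X[...,2]*1000
g=p.max(-1)
def st(n,m): print(n,m.sum(),"x",np.percentile(u[m],[2,50,98]).round(1),"y",np.percentile(v[m],[1,2,50,98,99]).round(1),"z",np.percentile(z[m],[2,98]).round(1))
n=(u>105)&(u<140)&(abs(v)<90)&(z>30)&(z<70); st("front all",n); st("dark",n&(g<45))
b=(u>165)&(u<300)&(abs(v)<90)&(z>25)&(z<90); st("bumper",b)
for lo in range(170,290,6):
    m=b&(u>=lo)&(u<lo+6)
    if m.sum()>3: st(lo,m)
# white outline in scene
w=(p.min(-1)>125)&(z<8)&(z>-8)&(u>-10)&(u<215)&(abs(v)<95)
for s in(1,-1):
    m=w&(s*v>60)&(s*v<90)&(u>10);
    if m.sum()>10: st("line",m); print(np.polyfit(u[m],v[m],1))
pl=(u<100)&(u>-70)&(abs(v)<85)&(z>40)&(z<56); st("platform",pl)
for lo in range(-60,100,20):
    m=pl&(u>=lo)&(u<lo+20); m.sum()>20 and print(lo,np.percentile(v[m],[1,99]).round(1))
E
```

```text
front all 469 x [105.4 114.1 124.4] y [-58.1 -57.5  -9.4  55.6  58. ] z [40.9 67.2]
dark 261 x [112.9 118.9 124.6] y [-48.  -47.8  -6.1  47.9  50.3] z [38.5 62.6]
bumper 956 x [222.5 260.6 274.6] y [-48.1 -47.6 -11.2  46.8  49.9] z [29.3 76.5]
218 83 x [222.2 222.6 223.7] y [-36.8 -36.5  -0.9  38.6  40.1] z [32.  63.5]
224 129 x [224.1 226.9 229.9] y [-38.  -37.7 -10.6  38.5  39.5] z [33.6 64.8]
230 53 x [230.2 231.5 235.4] y [-37.  -36.7  -6.8  37.4  38.7] z [36.8 63.8]
236 31 x [236.3 239.4 241.8] y [-28.5 -28.3 -19.7  29.3  29.5] z [42.6 53.4]
242 29 x [242.4 245.1 247.5] y [-27.6 -27.5 -20.1  30.4  30.4] z [43.9 53. ]
248 31 x [248.1 250.5 253.3] y [-28.5 -28.3 -18.4  28.8  28.9] z [46.3 52.2]
254 33 x [254.1 257.1 259.9] y [-27.9 -27.7  20.8  32.4  32.4] z [44.3 52. ]
260 306 x [260.2 260.9 265.7] y [-48.  -47.4  -9.2  49.9  51.3] z [26.7 77. ]
266 181 x [266.1 268.9 271.8] y [-48.3 -48.2 -16.6  49.1  49.9] z [28.8 76.8]
272 62 x [272.1 273.  274.6] y [-48.6 -48.3 -20.7  48.7  50.4] z [32.6 75.9]
278 18 x [279.3 280.9 282.7] y [-27.3 -27.3   3.2  30.2  30.3] z [42.3 51.9]
line 28 x [177.5 189.3 199.2] y [70.8 70.9 75.3 81.7 82.2] z [-2.9  2.6]
[-7.87247723e-02  9.06394548e+01]
line 202 x [ 70.5 140.  196.2] y [-73.5 -73.1 -69.1 -64.8 -64.7] z [-2.6  3.3]
[ 1.10070111e-02 -7.05489635e+01]
platform 2032 x [-63.9  -2.7  98. ] y [-58.8 -58.4  -9.1  54.4  55.1] z [44.5 55.2]
-60 [-58.8  54.7]
-40 [-59.   55.3]
-20 [-59.1  55.1]
0 [-58.8  55.4]
20 [-58.1   0.7]
40 [-58.5 -23.8]
60 [-58.7 -13.1]
80 [-57.6  55.8]
```

The nose is at bay x≈125, laterally about 0 and square to the bay. The pad face shows at about 222, which is some 97 mm away. I go straight on and creep at the end.

```bash
python3 -m crank '[[[0,0.15,0,0],[0,0.4,0,0],[0,0.7,0,0],[0,1,0,0],[0,1.3,0,0],[0,1.6,0,0],[0,1.9,0,0],[0,2.2,0,0],[0,2.5,0,0],[0,2.8,0,0],[0,3.05,0,0],[0,3.2,0,0]]]'; for i in 1 ; do python3 -m crank '[[[0,0.03,0,0],[0,0.06,0,0],[0,0.09,0,0],[0,0.12,0,0],[0,0.12,0,0],[0,0.12,0,0]]]'; done; python3 -c "
from h import *
print(baypose(),arm.get_state()['force'],arm.get_state()['moment'])"
```

```text
t: 11.98
eef_pos: [0.5865, 0.1062, 0.1455]
ee_rot: [-3.141, -0.001, 2.98]
force: [0.4, -4.7, 7.8]
width: 0.0138
gripper_force: 35.0
t: 12.72
eef_pos: [0.587, 0.109, 0.1455]
ee_rot: [-3.141, -0.0, 2.98]
force: [0.6, -4.1, 6.7]
width: 0.0135
gripper_force: 35.0
[ 2.22121628e+01 -1.37388728e-01  7.47876931e-05] [ 0.61059931 -4.08211193  6.71839341] [-1.48848666 -0.21142008 -0.07059219]
```

```bash
f(){ grep -E "eef|force: \["; }
python3 -m crank '[[[0,0.04,0,0],[0,0.08,0,0],[0,0.12,0,0],[0,0.16,0,0],[0,0.2,0,0],[0,0.24,0,0]]]'|f
python3 -m crank '[[[0,0.04,0,0],[0,0.08,0,0]]]'|f
python3 -m crank '[[[0,0.04,0,0],[0,0.08,0,0]]]'|f
python3 -m crank '[[[0,0.04,0,0],[0,0.08,0,0]]]'|f
python3 -m crank '[[[0,0.04,0,0],[0,0.08,0,0]]]'|f
```

```text
eef_pos: [0.588, 0.1148, 0.1455]
force: [-0.2, -4.9, 7.4]
eef_pos: [0.5883, 0.1168, 0.1455]
force: [1.1, -4.7, 6.8]
eef_pos: [0.5886, 0.1188, 0.1455]
force: [0.9, -4.3, 6.8]
eef_pos: [0.5889, 0.1208, 0.1455]
force: [-0.0, -5.0, 7.6]
eef_pos: [0.5892, 0.1227, 0.1455]
force: [-0.5, -4.5, 8.1]
```

```bash
f(){ grep -E "eef|force: \["; }
python3 -m crank '[[[0,0.04,0,0],[0,0.08,0,0]]]'|f
python3 -m crank '[[[0,0.04,0,0],[0,0.08,0,0]]]'|f
```

```text
eef_pos: [0.5894, 0.1241, 0.1456]
force: [-0.0, -7.7, 7.7]
eef_pos: [0.5897, 0.1258, 0.1456]
force: [1.3, -8.4, 8.2]
```

```bash
python3 -m crank '[[[0,0.04,0,0],[0,0.07,0,0],[0,0.07,0,0],[0,0.07,0,0],[0,0.07,0,0],[0,0.07,0,0]]]'; python3 - <<'E'
from h import *
print(baypose())
p,d=arm.grab_frame("scene"); X=cloud(d,"scene"); cv2.imwrite("pics/sc4.png",cv2.resize(p[120:380,230:530,::-1],None,fx=2.3,fy=2.3))
u=(X[...,:2]-O)@F*1000; v=(X[...,:2]-O)@L*1000; z=X[...,2]*1000
for lo,hi in((40,90),(90,140),(140,190),(190,215)):
    m=(u>lo)&(u<hi)&(abs(v)<85)&(z>40)&(z<56); print(lo,np.percentile(v[m],[1,99]).round(1))
b=(u>225)&(u<300)&(abs(v)<90)&(z>68)&(z<90); print("bumper back",np.percentile(u[b],[1,5,50]))
m=(u>200)&(u<300)&(abs(v)<40)&(z>40)&(z<70);print(np.histogram(u[m],np.arange(200,290,6)))
E
```

```text
t: 15.72
eef_pos: [0.59, 0.1276, 0.1455]
ee_rot: [-3.14, -0.001, 2.98]
force: [0.1, -6.6, 6.9]
width: 0.014
gripper_force: 35.0
[ 4.09940019e+01 -1.08743386e-01 -1.82487447e-04]
40 [-59.9  54.4]
90 [-60.1  53.8]
140 [-60.3  -4.8]
190 [-60.   53.9]
bumper back [260.41566428 260.84828807 266.99636032]
(array([ 95, 122,  85,  96, 114, 116,  26,  29,  31,  30,  79,   0,   0,
        25]), array([200, 206, 212, 218, 224, 230, 236, 242, 248, 254, 260, 266, 272,
       278, 284]))
```

View pics/sc4.png

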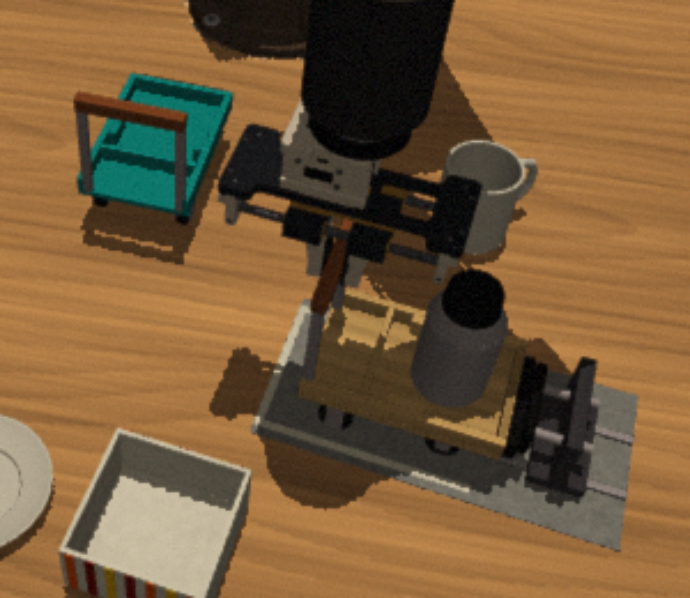

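The nose sits on the pad at crop (530,405), square and central in the bay. I release and retreat straight up.

```bash
python3 -m crank '[[[0,0,0,0],[0,0,0,0],[0,0,0,0],[0,0,0,0],[0,0,0,0],[0,0,0,0]]]' 0.5; python3 -m crank '[[[0,0,-0.1,0],[0,0,-0.3,0],[0,0,-0.6,0],[0,0,-1,0],[0,0,-1.5,0],[0,0,-2,0],[0,0,-2.5,0],[0,0,-3,0],[0,0,-3.5,0],[0,0,-4,0],[0,0,-4,0],[0,0,-4,0]]]'; python3 - <<'E'
from h import *
p,d=arm.grab_frame("scene"); X=cloud(d,"scene"); cv2.imwrite("pics/sc5.png",cv2.resize(p[160:380,280:530,::-1],None,fx=2.7,fy=2.7))
u=(X[...,:2]-O)@F*1000; v=(X[...,:2]-O)@L*1000; z=X[...,2]*1000
for lo,hi in((40,90),(90,140),(140,190),(190,215)):
    m=(u>lo)&(u<hi)&(abs(v)<85)&(z>40)&(z<56); print(lo,np.percentile(v[m],[1,99]).round(1))
m=(u>200)&(u<300)&(abs(v)<40)&(z>40)&(z<70);print(np.histogram(u[m],np.arange(200,290,6)))
b=(abs(v)<48)&(z>155)&(z<180)&(abs(u-41)<15); print("bar",np.percentile(u[b],[2,50,98]))
E
```

```text
t: 16.52
eef_pos: [0.5906, 0.1285, 0.1453]
ee_rot: [3.142, -0.0, 2.98]
force: [-0.8, -0.7, -0.3]
width: 0.0436
gripper_force: 0.0
t: 18.02
eef_pos: [0.5904, 0.1285, 0.2449]
ee_rot: [-3.141, -0.001, 2.98]
force: [-0.1, 0.2, -0.7]
width: 0.0439
gripper_force: 0.0
40 [-59.9  53.8]
90 [-60.2  53.2]
140 [-60.8   0.1]
190 [-60.2  53.5]
(array([105, 110,  84,  92, 120, 104,  22,  31,  32,  32,  81,   0,   0,
        25]), array([200, 206, 212, 218, 224, 230, 236, 242, 248, 254, 260, 266, 272,
       278, 284]))
bar [32.5827528  40.20457864 46.26756109]
```

View pics/sc5.png

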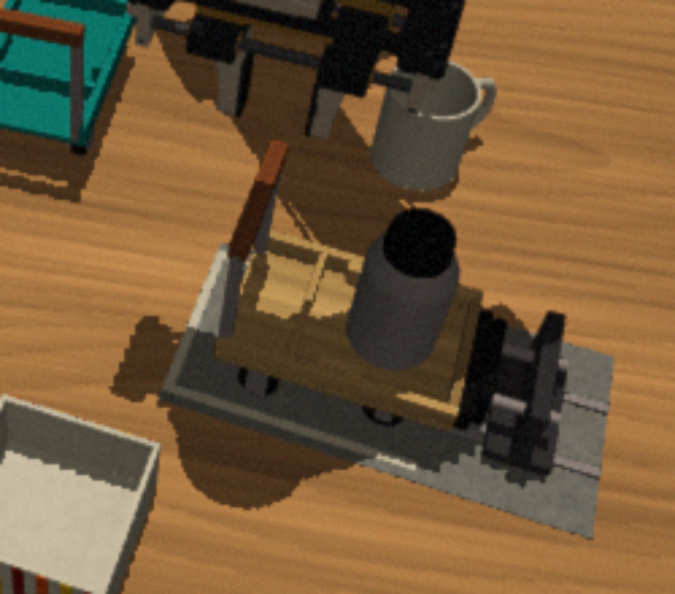

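The caddy stands released with its nose on the pad at (480,370). The flask is upright, the hand is clear, and the caddy has not moved since release.

```bash
python3 -c "
from station import arm
print(arm.job_done())"
```

```text
the job is handed in; nothing more can be done
None
```

I handed the job in; no verdict came back. The caddy stands released in the bay, square and about 2–3 mm off the centre line. Its nose is about 4 mm into the sprung pad's 14 mm travel and the flask is upright. It last rolled straight, so the castors should be trailing, though I did not measure their angles.

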